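# Back the vial carousel up one notch

### The arm

A 6-joint arm with a two-finger parallel gripper is mounted at the origin on a cart in front of the work surface, level with it; the furniture and walls round the work are solid. World frame = base frame: x ahead of the robot, y to its left, z up, the work surface at z = 0. Lengths are in m, angles in rad, forces in N, time in s.
With the tool pointing down it reaches from about 0.375 to 0.925 m from the base axis. Payload 5.7 kg.
Tool frame: the origin (TCP) lies midway between the tips of the shut fingers; the grasp point (between the pads) lies 19 mm behind it; z points along the fingers, y is the direction in which the jaws open and shut (so a half turn about z gives the same grasp; the last joint's range is limited). The gripper opens to 88 mm and grips with 3 to 60 N. Pads are 20 mm wide; open, the fingers measure 115 mm over their backs; the gripper's body (75 mm by 178 mm) begins 61 mm behind the grasp point.
Start: joints at [-1.227, 0.359, 1.51, -0, 1.272, -0.115], TCP at [0.266, -0.538, 0.223] pointing down, gripper open.
Joint ranges: [-2.97, 2.97], [-1.01, 2.36], [0.21, 2.38], [-0.96, 4.11], [0.2, 2.71], [-2.98, 2.98]. Speed limits (rad/s): [2.39, 2.39, 3.14, 3.14, 3.14, 3.14].

### API

Orientations are given as a rotation vector (axis times angle).
In Python, from station import ctrl gives the robot as it stands. Calls block until the motion is done:
- ctrl.reach(position, orientation): joint-space move of the TCP to a pose.
- ctrl.movel(position, ori=None, v=0.15): straight line of the TCP; ori=None keeps the orientation; v is the mean speed in m/s.
- ctrl.goto_joints(angles): joint-space move.
- ctrl.ungrasp() and ctrl.close_gripper(): open the fingers fully, or close them until they stop; the grip force is fixed at half the most.
- ctrl.wait(seconds).
- ctrl.ik(position, orientation): joint angles nearest the present ones, or None.
- ctrl.get_obs(): the state.
- ctrl.camera(name): name is "scene" or "side" or "wrist"; returns (picture, depth): 400x640x3 uint8, blue, green, red; 400x640 float32, m along the optical axis (not along the pixel's ray), 0 where there is no reading.
- ctrl.calibration(name): a dict with "fx", "fy", "cx", "cy" (pixels), "R" (3x3) and "t" (3): a world point X has camera coordinates R X + t. Camera axes: x right, y down, z forward; pixel columns grow to the right and rows downward; lengths in m; the calibration is good to about 2 mm. A picture is of the moment at which its call begins: read the wrist's pose just before it. calibration takes no time and is no camera call; for the wrist camera it gives the pose at the moment of the call.
A pose or a line that the arm cannot do raises ctrl.IKError and nothing moves.
- ctrl.job_done(): hands the job in, once; it reports no verdict.
The state is a dict: "time_s": time; "joint_pos": joint angles; "qvel": joint speeds; "joint_torque": joint torques, N m; "position": TCP position; "tcp_rot": TCP orientation; "force": force on the tool from outside, world axes, zero at the start; "ft_torque": the same for the moment, N m; "gripper_width": finger opening in m.
Only numpy, scipy, OpenCV 4.12 (cv2) and the standard library are available. Lean on these libraries where they do the work, as an engineer would, in place of code of your own. Each camera call takes 0.05 s, during which the arm holds its last target.

### The job

The hand-turned vial carousel was indexed one place too far. With a fingertip, lift its ratchet pawl until it tips over and stays up on its stop, then push the carousel backward (clockwise from above) by one notch, so that the vial just passed comes back under the needle guide, and tip the pawl back so that it drops fully down between the teeth. Only push, gently: pinch nothing, leave every vial in its pocket, do not disturb the things standing around, and take the hand clear at the end.

Things in the scene. Friction and masses are not known exactly. Their poses are not given: they have to be found in the camera images.
- unit: Carousel unit, fixed to the bench: round grey base, 244 mm across, 12 mm thick, with a turning carousel. Origin: centre of the underside, on the carousel's vertical axis. All coordinates below are in its frame, mm, z up from the bench. The side at -x faces the robot at yaw 0 and carries the pawl; a post 110 mm high with the needle guide stands at x +110.
- hub (a point): On the carousel's axis, 78 mm up, centre of its star handle: four level arms, each ending in a black ball 18 mm across, centred 40 mm from the axis. Round it a white deck (radius 78, top at z 44) with ten vial pockets on a 62 mm radius; vial tops at z 57. Below, a dark steel plate (radius 98) with ten ratchet teeth 10 mm high on its rim, their tops at z 34.
- carousel (a joint): Carousel angle, rad, counter-clockwise from above positive, about 0 at the start. Forward (+) the teeth pass under the pawl; backward (-) a tooth stops on the pawl if it is down. One notch is 36 degrees: wanted -0.628. Play in a notch is 2.5 degrees each way; farther forward the pawl's nose rides up a ramp. Light friction, about 1.5 N at a ball; stays where it is left.
- pawl (a joint): Pawl angle, rad: 0 fully down between two teeth, 1.66 tipped back on its stop. No spring, only its weight: let go below about 0.7 it falls down, beyond about 0.95 it falls over onto the stop; a push of about 1 N moves it.
- pivot (a point): The pawl's pivot, at (-90, +44, 46); the pin lies along the unit's x. The pawl is a V of two bars, 9 mm thick along x, 10 to 17 mm wide, 50 mm long: the nose arm and the finger horn, 90 degrees apart, in the plane x = -90. Its bracket stands outside the rim, no higher than z 57.
- horn_tip (a point): Centre of the round knob (15 mm across, 16 mm long along x) that ends the finger horn; moves with the pawl. Pawl down: the horn stands up, leaning 15 degrees to -y, tip at y +31, z 94; to lift the pawl push the horn toward +y from inside the V (from its -y side, above the nose arm). Tipped back, it lies toward +y, top at z 62.
- nose_tip (a point): Lower corner of the nose arm's end, middle of its thickness (moves with the pawl). Pawl down: at y -8, z 25, between the teeth. Tipped back: the nose arm stands nearly upright, top about z 100; to lower the pawl push this arm toward -y from inside the V (from its +y side, above the horn).
- needle (a point): Lower end of the fixed brass needle guide, 64 mm above the bench, over the centre of the station it serves, 62 mm from the carousel axis at the unit's +x side.
- ball_0 (a point): Centre of a black ball of the star handle (18 mm diameter); at the start at +20 degrees from the unit's x axis, counter-clockwise.
- ball_1 (a point): As ball_0, the ball at +110 degrees at the start.
- ball_2 (a point): As ball_0, the ball at +200 degrees at the start: on the robot's side.
- ball_3 (a point): As ball_0, the ball at +290 degrees at the start.
- vial_passed_mid (a point): Centre (half-way up) of the vial just passed: a loose 2 ml vial, 12 mm in diameter and 33 mm high, standing in the pocket one place (36 degrees) counter-clockwise of the needle guide at the start.
- vial_now_mid (a point): Centre of the vial that is under the needle guide at the start; same size, loose in its pocket.
- vial_a_mid (a point): Centre of the vial two places counter-clockwise of the needle guide; same size, loose in its pocket.
- vial_c_mid (a point): Centre of the vial one place clockwise of the needle guide; same size, loose in its pocket.
- vial_d_mid (a point): Centre of the vial two places clockwise of the needle guide; same size, loose in its pocket.
- headspace_a: Bystander: upright crimped headspace vial, 23 mm in diameter, 77 mm high, beside the unit. Origin under its centre.
- headspace_b: Bystander: a second upright headspace vial, same size. Origin under its centre.
- septa_jar: Bystander: small white jar with a green lid, 39 mm in diameter, 47 mm high. Origin under its centre.
- ferrule_tin: Bystander: flat round tin, 55 mm in diameter, 18 mm high. Origin under its centre.
- tweezers: Bystander: steel tweezers lying flat, 127 mm long, in front of the unit. Origin under the middle.
- timer: Bystander: white laboratory timer lying on its back, 62 x 70 x 19 mm. Origin under its centre.

How it is judged:
On the way, in this order (a step that is already met when the one before it is completed fails the run):
1. the pawl is lifted over onto its stop with the carousel still in its first notch (value of joint pawl above 1.45 rad and value of joint carousel between -0.12 and 0.12 rad), for 0.2 s.
2. with the pawl still up, the carousel is pushed backward one notch (value of joint pawl above 1.45 rad and value of joint carousel between -0.85 and -0.42 rad), for 0.2 s.
At the end, for the whole second after the job is handed in: The pawl is fully down (within 0.04 rad), the carousel is at rest one notch back (-0.56 to -0.70 rad), the vial just passed stands within 7 mm (level distance) of the needle guide's axis, and all five vials stand in their pockets (value of joint pawl below 0.04 rad and value of joint carousel between -0.7 and -0.56 rad and velocity of joint carousel between -0.05 and 0.05 rad/s and horizontal distance between vial_passed_mid and needle below 0.007 m and z of each of vial_a_mid, vial_passed_mid, vial_now_mid, vial_c_mid, vial_d_mid in the frame of unit below 0.046 m); the robot touches nothing.
It fails at once if a vial is lifted out of its pocket (more than 12 mm) (z of any of vial_a_mid, vial_passed_mid, vial_now_mid, vial_c_mid, vial_d_mid in the frame of unit above 0.053 m).
It fails at once if a thing standing around is shoved more than 15 mm or lifted (distance of any of headspace_a, headspace_b, septa_jar, ferrule_tin, tweezers, timer from where it was at the start of the episode above 0.015 m).
It fails at once if the pawl or the carousel is pinched or forced (more than 30 N from the fingers) (contact force between the fingers and pawl above 30 N or contact force between the fingers and carousel above 30 N).
It also fails if it takes over 48 s, if anything falls off the work surface, if the arm or the gripper's body presses on something with over 40 N, if the wrist force passes 120 N, or if a joint passes its speed limit or range.

## Working session

There is one attempt and no reset: what is moved stays moved. The work goes in short steps, each a Python script; the robot and the scene stay as the last script left them, time stands still between calls to the robot, and variables do not carry over. Pictures are saved under pics/ and viewed, and the job is handed in when it is done.

```bash
mkdir -p pics; ls
python3 - <<'E'
from station import ctrl
import cv2
o=ctrl.get_obs(); print(o['time_s'],o['position'],o['tcp_rot'],o['gripper_width'])
for n in ("scene","side"):
    p,d=ctrl.camera(n); cv2.imwrite(f"pics/{n}0.png",p)
    import numpy as np; np.save(f"pics/{n}0.npy",d)
    c=ctrl.calibration(n); print(n,c)
    import pickle; pickle.dump(c,open(f"pics/{n}.pkl","wb"))
E
```

```text
pics
0.0 [ 0.26549829 -0.53729108  0.22180848] [-3.05751794e+00 -7.13898772e-01  2.70816388e-04] 0.08780752568769985
scene {'fx': 470.18189574367136, 'fy': 470.18189574367136, 'cx': 308.1451307322634, 'cy': 195.81995127662069, 'R': array([[-0.86836011, -0.49523749, -0.02627819],
       [-0.19351136,  0.38714141, -0.90148482],
       [ 0.45662246, -0.77772833, -0.43201224]]), 't': array([0.33760769, 0.27442447, 0.47308357])}
side {'fx': 440.8622827964344, 'fy': 440.8622827964344, 'cx': 323.5863108428388, 'cy': 203.03748181753292, 'R': array([[ 0.99952855,  0.02883306, -0.01055147],
       [ 0.00589957, -0.51761891, -0.85559094],
       [-0.03013094,  0.85512532, -0.51754499]]), 't': array([-0.48424707, -0.03954691,  1.09499932])}
```

View pics/scene0.png

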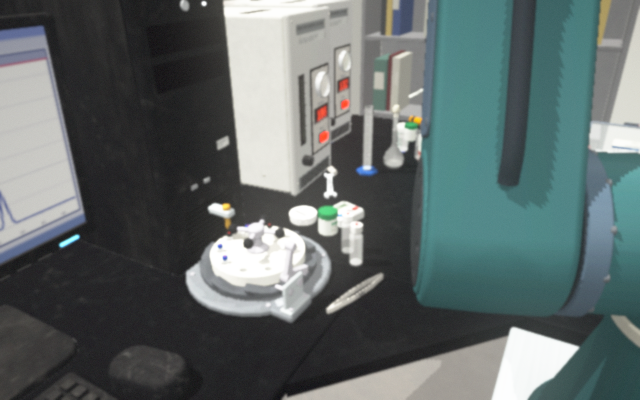

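View pics/side0.png

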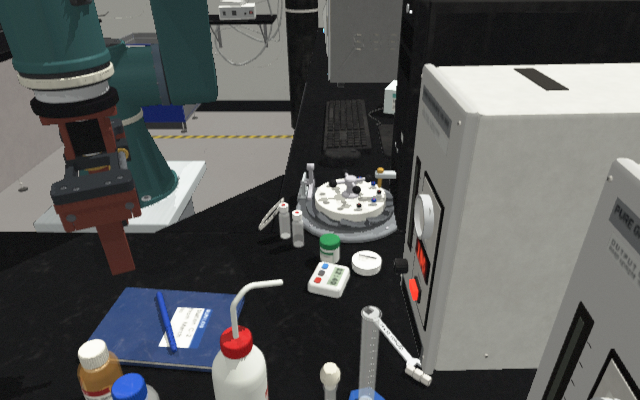

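```bash
cat > h.py <<'E'
import numpy as np,cv2,pickle
def cloud(d,c):
    v,u=np.mgrid[0:400,0:640]
    X=np.stack([(u-c['cx'])/c['fx']*d,(v-c['cy'])/c['fy']*d,d],-1)
    return (X-c['t'])@c['R']
def proj(P,c):
    q=np.atleast_2d(P)@c['R'].T+c['t']; return np.c_[c['fx']*q[:,0]/q[:,2]+c['cx'],c['fy']*q[:,1]/q[:,2]+c['cy']]
def crop(im,x0,x1,y0,y1,s): return cv2.resize(im[y0:y1,x0:x1],None,fx=s,fy=s,interpolation=cv2.INTER_CUBIC)
E
python3 - <<'E'
from h import *
for n,b in (("scene",(170,390,190,330)),("side",(250,410,140,300))):
    im=cv2.imread(f"pics/{n}0.png"); cv2.imwrite(f"pics/{n}0c.png",crop(im,*b,3.6))
    d=np.load(f"pics/{n}0.npy"); c=pickle.load(open(f"pics/{n}.pkl","rb")); W=cloud(d,c)
    x0,x1,y0,y1=b; w=W[y0:y1,x0:x1].reshape(-1,3)
    w=w[(d[y0:y1,x0:x1].ravel()>0)]
    for lo,hi in ((-.005,.004),(.009,.015),(.040,.048)):
        m=(w[:,2]>lo)&(w[:,2]<hi); q=w[m]; print(n,lo,m.sum(),q.min(0),q.max(0),np.median(q,0))
    np.save(f"pics/{n}w.npy",w)
E
```

```text
scene -0.005 12874 [ 0.29812449 -0.50773615 -0.00480303] [0.76880396 0.07578213 0.00399154] [ 0.45380469 -0.15514167  0.00179813]
scene 0.009 3017 [ 0.34990822 -0.41633344  0.00900825] [0.65392575 0.01614466 0.01499846] [ 0.48337389 -0.02938588  0.01316194]
scene 0.04 3376 [ 0.39744574 -0.29204864  0.04000116] [ 0.6548794  -0.0122734   0.04799639] [ 0.52888392 -0.08151507  0.04559789]
side -0.005 11702 [ 0.30315604 -0.38845529 -0.00499937] [0.66281387 0.30894297 0.00399985] [ 0.45026767 -0.23504184 -0.00154356]
side 0.009 1999 [ 0.37730051 -0.38389515  0.00900086] [0.67591364 0.27689488 0.01499972] [ 0.53006907 -0.19613931  0.01097081]
side 0.04 2085 [ 0.39957117 -0.43407868  0.04001188] [ 0.65614468 -0.03097035  0.04799154] [ 0.53046299 -0.13388565  0.04269784]
```

View pics/scene0c.png

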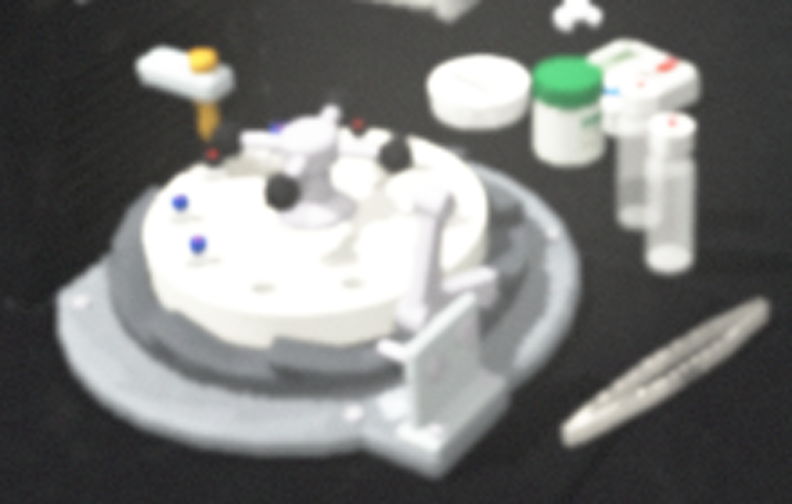

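View pics/side0c.png

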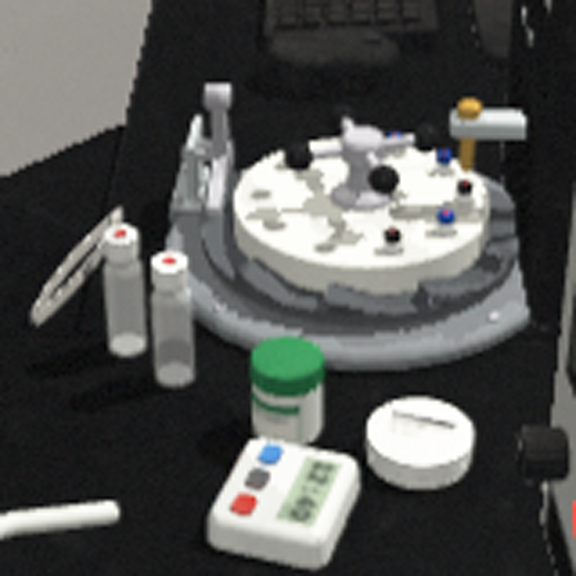

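```bash
cat > fit.py <<'E'
from h import *
from scipy.optimize import least_squares
def pol(r,a,z): a=np.radians(a); return [r*np.cos(a),r*np.sin(a),z]
F={'knob':[-90,31,94],'needle':[62,0,64],**{f'b{i}':pol(40,20+90*i,78) for i in range(4)},**{'v%d'%a:pol(62,a,55) for a in(72,36,0,-36,-72)}}
O={'side':(250,140,{'knob':(217,97),'needle':(466,168),'b2':(297,156),'b3':(383,179),'v-72':(392,234),'v-36':(446,215),'v0':(464,187),'v36':(445,156),'v72':(397,137)}),
'scene':(170,190,{'knob':(433,200),'needle':(207,137),'b1':(282,190),'b2':(395,153),'v72':(197,243),'v36':(180,202),'v0':(212,155),'v-36':(278,128),'v-72':(358,125)})}
C={n:pickle.load(open(f"pics/{n}.pkl","rb")) for n in O}
def T(p,P):
    c,s=np.cos(p[2]),np.sin(p[2]); P=np.array(P,float).reshape(-1,3)/1000
    return P@np.array([[c,-s,0],[s,c,0],[0,0,1]]).T+[p[0],p[1],0]
def res(p,ns=O):
    r=[]
    for n in ns:
        x0,y0,f=O[n]
        q=proj(T(p,[F[k] for k in f]),C[n]); r.append(q-(np.array(list(f.values()))-.5*0)/3.6-[x0,y0])
    return np.concatenate(r)
if __name__=="__main__":
    for ns in (['side'],['scene'],['side','scene']):
        s=least_squares(lambda p:res(p,ns).ravel(),[.53,-.13,0]); print(ns,s.x,np.degrees(s.x[2]),np.abs(s.fun).max()); 
    print(np.round(res(s.x),1).tolist())
    for n in O: print(n,-C[n]['R'].T@C[n]['t'])
    np.save('pose.npy',s.x)
    # depth check: base ring, deck
    for n in O:
        w=np.load(f"pics/{n}w.npy"); r=np.hypot(w[:,0]-s.x[0],w[:,1]-s.x[1])
        m=(r<.075)&(w[:,2]>.03)&(w[:,2]<.05); print(n,'deck z',np.median(w[m,2]))
E
python3 fit.py
```

```text
['side'] [ 0.54653611 -0.10791656 -0.06040042] -3.460689271395727 1.0632701811461516
['scene'] [ 0.54552556 -0.1066782  -0.04293698] -2.460107966359552 1.21587849147258
['side', 'scene'] [ 0.54614519 -0.10728715 -0.04755402] -2.7246449018240075 1.5685290754313144
[[-0.2, -0.2], [-0.3, 0.7], [0.1, 0.1], [0.3, -0.0], [-0.0, -0.4], [-0.1, -0.3], [0.1, -0.9], [-0.5, -0.5], [-1.0, -0.3], [-0.1, -0.4], [0.7, 0.5], [-0.3, 0.2], [-0.2, 0.0], [-0.1, -1.4], [-0.4, -1.6], [-0.2, 0.1], [0.2, 0.3], [-0.4, -0.1]]
side [ 0.51724544 -0.94286956  0.52776591]
scene [0.13024872 0.42888541 0.4606391 ]
side deck z 0.042459241058390454
scene deck z 0.04582683730719772
```

```bash
cat >> fit.py <<'E'
from scipy.spatial.transform import Rotation as Ro
try: PO=np.load('pose.npy')
except Exception: PO=None
def U(x,y,z): return T(PO,[x,y,z])[0]
def ori(sgn=1):
    c,s=np.cos(PO[2]),np.sin(PO[2]); y=sgn*np.array([c,s,0]); z=np.array([0,0,-1.]); x=np.cross(y,z)
    return Ro.from_matrix(np.c_[x,y,z]).as_rotvec()
def st(ctrl,tag=''):
    o=ctrl.get_obs(); p=o['position']-[PO[0],PO[1],0]; c,s=np.cos(PO[2]),np.sin(PO[2])
    print(tag,round(o['time_s'],2),'unit mm',np.round([1e3*(c*p[0]+s*p[1]),1e3*(-s*p[0]+c*p[1]),1e3*p[2]],1),'F',np.round(o['force'],1)); return o
def snap(ctrl,tag):
    for n in O:
        p,d=ctrl.camera(n); cv2.imwrite(f"pics/{n}_{tag}.png",p)
        x0,x1,y0,y1=(170,390,190,330) if n=='scene' else (250,410,140,300)
        cv2.imwrite(f"pics/{n}_{tag}c.png",crop(p,x0,x1,y0,y1,3.6 if n=='scene' else 4.5*.8))
E
python3 - <<'E'
from station import ctrl
from fit import *
ctrl.close_gripper()
for s in(1,-1): print(s,ctrl.ik(U(-90,-2,130),ori(s)))
q=[ctrl.ik(U(-90,-2,130),ori(s)) for s in (1,-1)]
q0=ctrl.get_obs()['joint_pos']
s=min((1,-1),key=lambda s:1e9 if q[(1-s)//2] is None else np.abs(q[(1-s)//2]-q0).max())
np.save('sgn.npy',s); print(s)
p0=ctrl.get_obs()['position']
ctrl.reach(U(-90,-2,160),ori(s)); st(ctrl)
ctrl.movel(U(-90,-2,95),v=.1); st(ctrl)
snap(ctrl,'1')
E
```

```text
1 [-3.73992517e-01  2.86909037e-01  1.89704066e+00 -4.44089210e-16
  9.57642955e-01 -3.26438492e-01]
-1 [-3.73992517e-01  2.86909037e-01  1.89704066e+00 -4.44089210e-16
  9.57642955e-01  2.81515416e+00]
1
 3.18 unit mm [-89.5  -2.9 160.2] F [-0.4 -0.8 -0.3]
 3.98 unit mm [-89.6  -2.3  95.3] F [ 0.7 -0.2  0.6]
```

View pics/scene_1c.png

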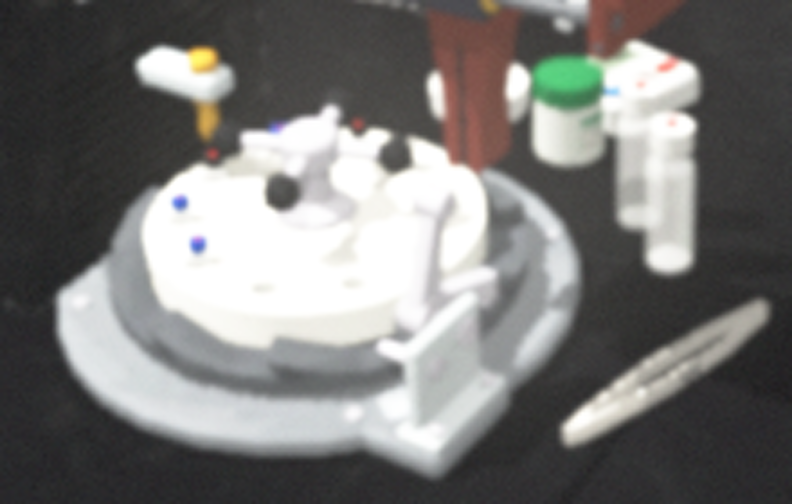

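View pics/side_1c.png

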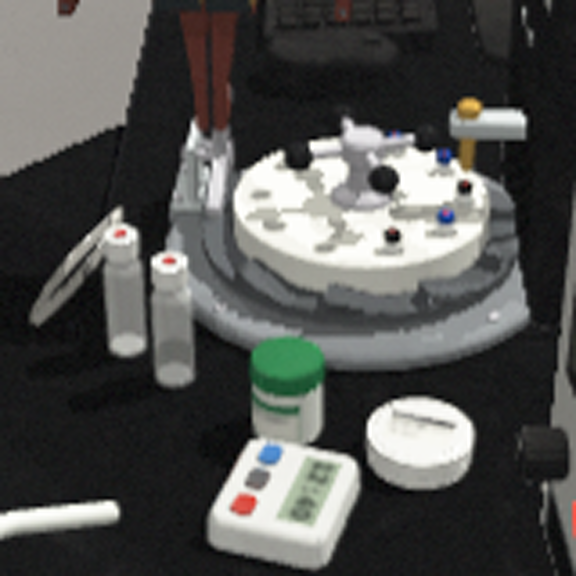

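The fingertip is on the -y side of the knob and lined up with it (side view about (212,120), knob behind it). Next I lower it and push.

Run:
```python
from station import ctrl
from fit import *
ctrl.movel(U(-90,-2,66),v=.1); st(ctrl)
for y in (12,25,40,52,62,70):
    ctrl.movel(U(-90,y,66),v=.05); o=st(ctrl)
    if np.linalg.norm(o['force'])>12: break
snap(ctrl,'2')
```

```text
4.53 unit mm [-90.   -1.9  66.1] F [-0.  -0.  -0.7]
 4.96 unit mm [-89.9  12.4  66.3] F [ 0.3 -1.  -0.1]
 5.37 unit mm [-90.2  25.3  65.9] F [ 1.  -0.5  0.5]
 5.82 unit mm [-90.1  40.4  66. ] F [ 0.  -0.  -0.5]
 6.21 unit mm [-90.   52.4  66. ] F [-0.5 -0.2  1.6]
 6.56 unit mm [-90.1  62.3  65.9] F [-0.3  0.4 -0. ]
 6.87 unit mm [-90.1  70.3  66. ] F [-0.1 -0.7  1.3]
```

View pics/scene_2c.png

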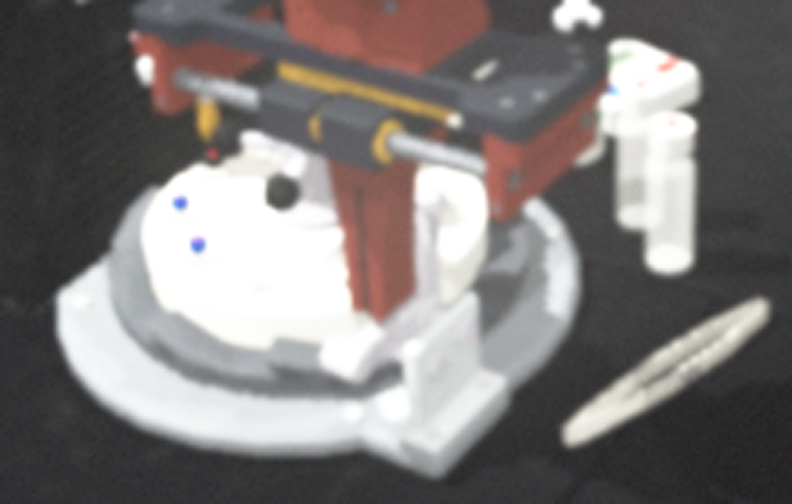

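View pics/side_2c.png

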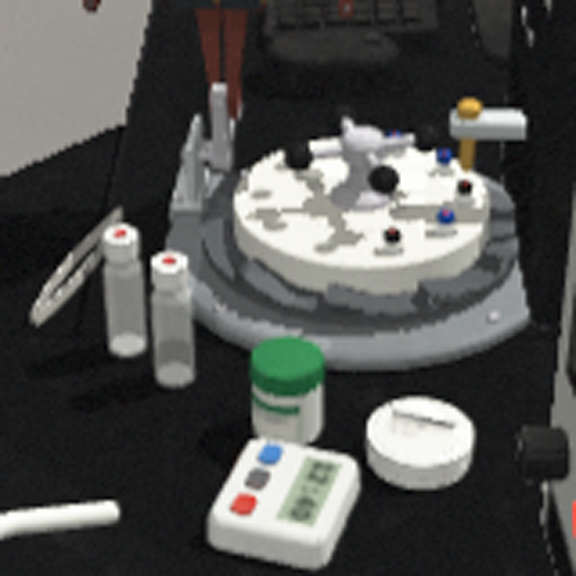

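The pawl is over: knob near the base at scene (345,358), nose arm standing up at side (220,110). Next is the carousel: push ball_2 most of the way and measure.

Run:
```python
from station import ctrl
from fit import *
q=proj(T(PO,[[-90,93,54.7]]),C['scene'])[0]; print('pred knob crop',(q-[170,190])*3.6)
ctrl.movel(U(-90,68,66),v=.1)
ctrl.movel(U(-90,68,125),v=.15)
ctrl.movel(U(-45,-46,125),v=.2)
ctrl.movel(U(-45,-46,72),v=.15); st(ctrl)
for y in (-36,-28,-20,-12):
    ctrl.movel(U(-45,y,72),v=.04); o=st(ctrl)
    if np.linalg.norm(o['force'])>12: break
snap(ctrl,'3')
```

```text
pred knob crop [348.13694164 355.72893002]
 9.03 unit mm [-45.5 -45.1  72. ] F [0.1 0.  0.8]
 9.43 unit mm [-44.7 -35.8  72.5] F [ 0.7 -0.6  0. ]
 9.78 unit mm [-45.  -27.7  72. ] F [ 0.6  0.9 -0.8]
 10.12 unit mm [-44.9 -19.7  72. ] F [-0.8  0.7  0.2]
 10.47 unit mm [-44.9 -11.6  72. ] F [ 0.2 -0.5 -0.1]
```

View pics/scene_3c.png

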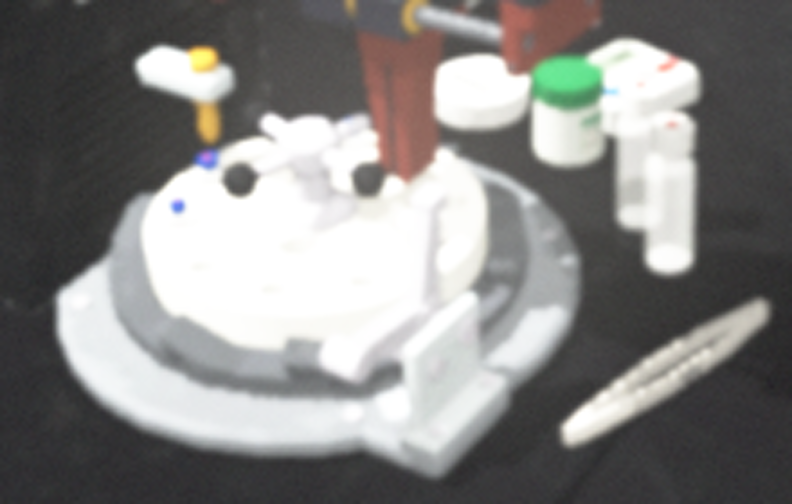

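View pics/side_3c.png

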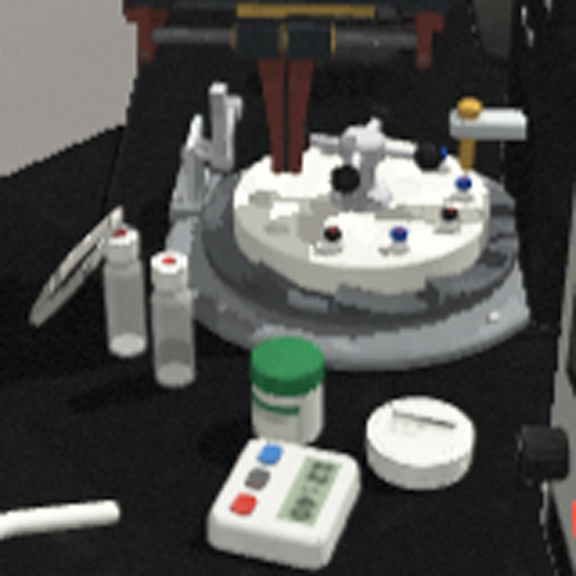

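```bash
cat > ang.py <<'E'
from fit import *
def angle(obs):  # obs {cam:{name:(x,y)}} name slot feature at start; returns deg by cam
    for n in obs:
        x0,y0,f=O[n]
        for k,t in obs[n].items():
            # target slot initial feature 's' and base angle
            kind,slot=t[2]
            a0={'v':slot,'b':slot}[kind]; r,z=(62,55) if kind=='v' else (40,78)
            # slot's known initial pixel (if measured) gives bias
            key=t[3] if len(t)>3 else None
            bias=np.zeros(2)
            if key: bias=proj(T(PO,[F[key]]),C[n])[0]-(np.array(f[key])/3.6+[x0,y0])
            px=np.array(t[:2])/3.6+[x0,y0]
            s=least_squares(lambda p:proj(T(PO,[pol(r,a0+p[0],z)]),C[n])[0]-bias-px,[-30.]); print(n,k,round(s.x[0],2),np.round(s.fun,2))
E
python3 - <<'E'
from ang import *
angle({'side':{'passed':(463,184,('v',36),'v0'),'now':(450,213,('v',0),'v-36'),'c':(399,233,('v',-36),'v-72'),'d':(332,233,('v',-72)),'b3':(345,179,('b',290),'b3'),},
'scene':{'passed':(207,159,('v',36),'v0'),'a':(179,206,('v',72),'v36'),'b2':(367,180,('b',200),'b2'),'b1':(240,179,('b',110),'b1')}})
E
python3 - <<'E'
import cv2,sys; sys.path.insert(0,'.')
from h import *
for t in '03':
    n='pics/side%s.png'%('0' if t=='0' else '_3'); im=cv2.imread(n); cv2.imwrite(f'pics/z{t}.png',crop(im,330,400,170,220,8))
cv2.imwrite('pics/z.png',np.vstack([cv2.resize(cv2.imread(f'pics/z{t}.png'),None,fx=.74,fy=.74) for t in '03']))
E
```

```text
side passed -32.49 [ 0.17 -0.03]
side now -32.53 [-0.13 -0.17]
side c -32.1 [-0.   -0.03]
side d -31.93 [ 0.05 -0.33]
side b3 -31.75 [-0.01  0.07]
scene passed -32.37 [-0.07 -0.09]
scene a -32.72 [0.11 0.01]
scene b2 -34.6 [-0.37 -0.78]
scene b1 -32.47 [ 0.11 -0.2 ]
```

View pics/z.png

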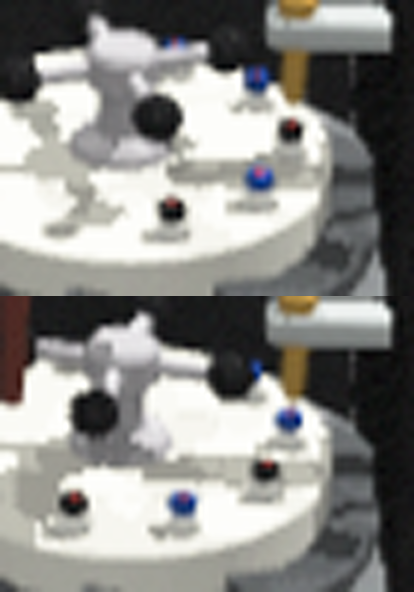

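Run:
```python
from station import ctrl
from fit import *
ctrl.movel(U(-45,-9.2,72),v=.03); ctrl.wait(.2); st(ctrl)
snap(ctrl,'4')
im=cv2.imread('pics/side_4.png'); cv2.imwrite('pics/z4.png',crop(im,330,400,160,220,8))
```

```text
11.03 unit mm [-45.1  -9.2  72. ] F [ 0.2 -0.6  0.6]
```

View pics/side_4c.png

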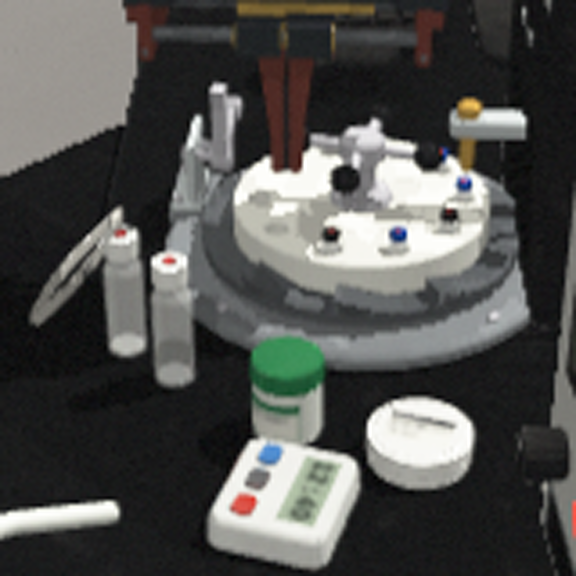

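View pics/scene_4c.png

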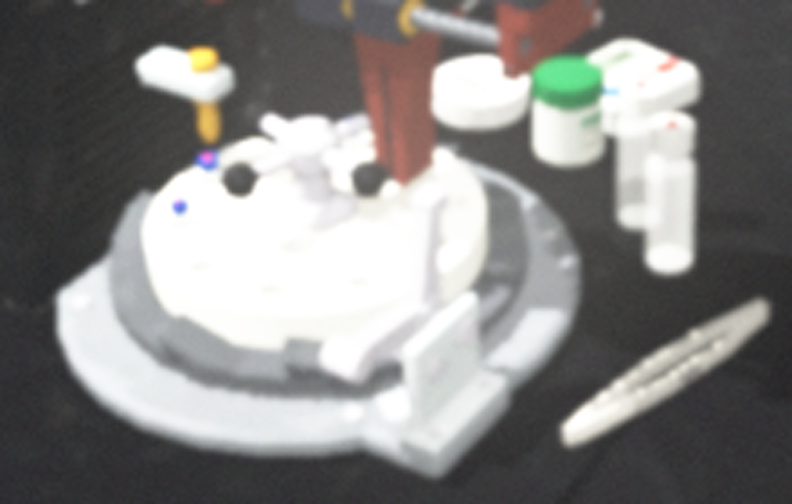

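Run:
```python
from station import ctrl
from fit import *
ctrl.movel(U(-45,-7.2,72),v=.02); ctrl.wait(.2); st(ctrl)
snap(ctrl,'5')
a=[crop(cv2.imread('pics/side%s.png'%t),320,400,175,215,9) for t in('_4','_5')]
cv2.imwrite('pics/z5.png',cv2.resize(np.vstack(a),None,fx=.83,fy=.83))
```

```text
11.57 unit mm [-45.   -7.1  72. ] F [-0.7 -0.2 -0.2]
```

View pics/z5.png

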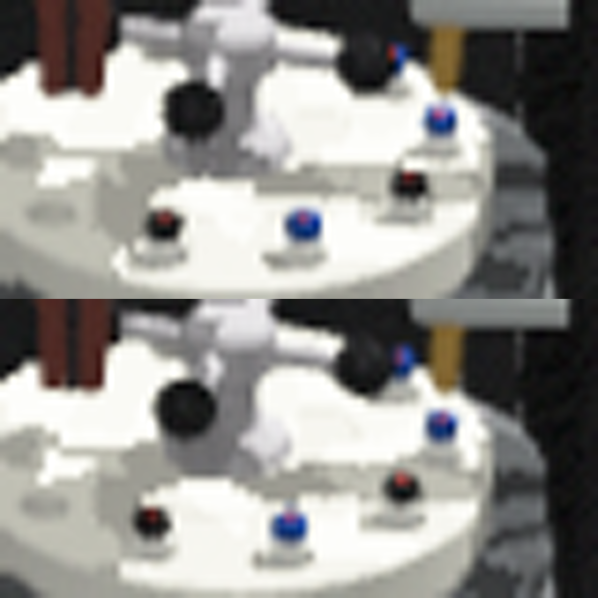

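View pics/scene_5c.png

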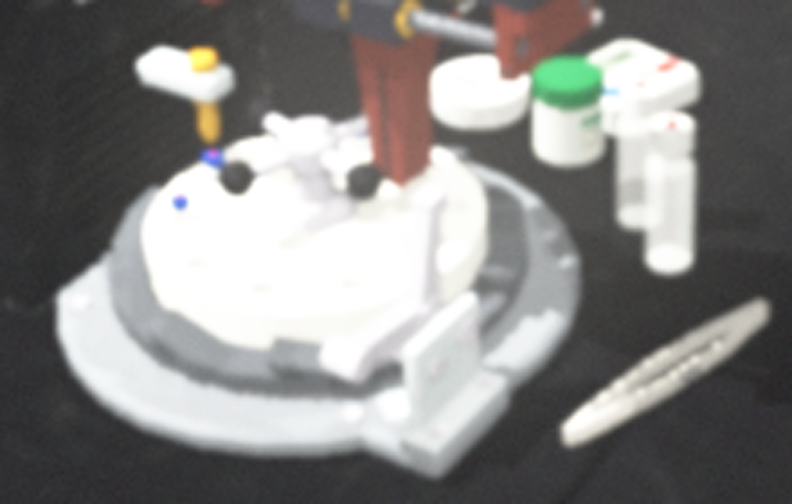

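View pics/side_5c.png

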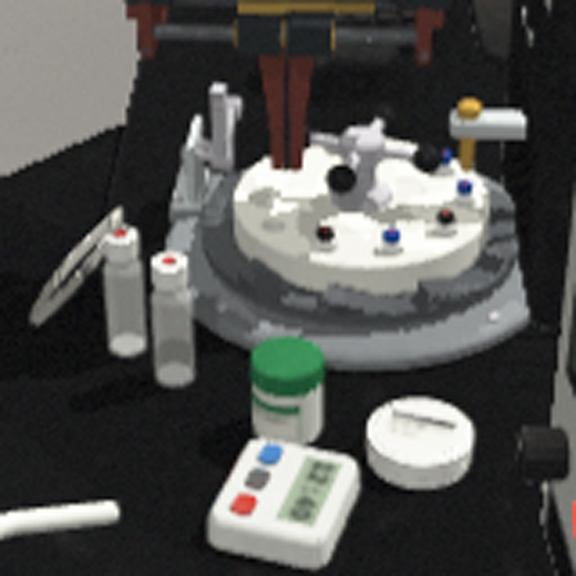

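Run:
```python
from ang import *
angle({'side':{'passed':(465,187,('v',36),'v0'),'now':(445.5,216,('v',0),'v-36'),'c':(391,236,('v',-36),'v-72')},'scene':{'a':(180,202,('v',72),'v36'),'p':(212,156,('v',36),'v0')}})
a=cv2.imread('pics/side0.png').astype(np.float32);b=cv2.imread('pics/side_5.png').astype(np.float32)
for nm,x,y in(('v0',378,192),('v-36',374,199),('v-72',359,205)):
    t=a[y-3:y+4,x-4:x+5]; A=cv2.resize(a[y-8:y+9,x-9:x+10],None,fx=8,fy=8,interpolation=cv2.INTER_CUBIC);B=cv2.resize(b[y-8:y+9,x-9:x+10],None,fx=8,fy=8,interpolation=cv2.INTER_CUBIC)
    # match saturation-insensitive
    A=A.min(2);B=B.min(2)
    r=cv2.matchTemplate(B,A[32:-32,32:-32].copy(),cv2.TM_CCOEFF_NORMED); _,m,_,l=cv2.minMaxLoc(r); print(nm,m,(np.array(l)-32)/8)
s=crop(cv2.imread('pics/side0.png'),320,400,175,215,7);s5=crop(cv2.imread('pics/side_5.png'),320,400,175,215,7)
cv2.imwrite('pics/z6.png',np.vstack([s,s5]))
```

```text
side passed -36.07 [-0.28  0.02]
side now -36.75 [-0.08 -0.13]
side c -36.68 [-0.07 -0.51]
scene a -36.0 [-0.  0.]
scene p -35.69 [-0.13 -0.19]
v0 0.9936589002609253 [0. 0.]
v-36 0.9599823951721191 [0.    0.125]
v-72 0.9413802623748779 [-0.25   0.125]
```

View pics/z6.png

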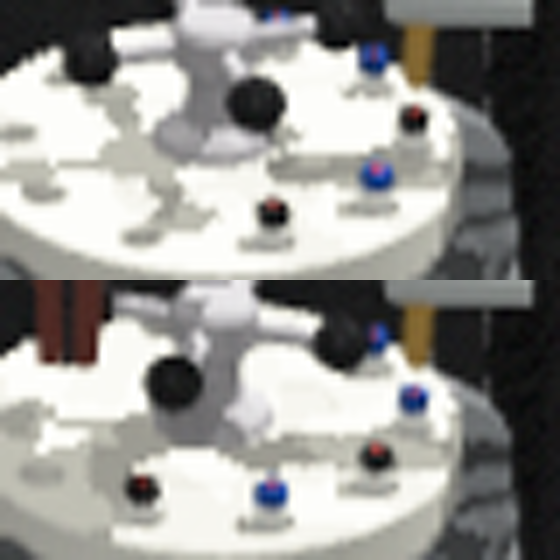

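The carousel is at about -36.2° relative to its start, and the vials overlay the original slots. Next I clear the finger and tip the pawl back.

Run:
```python
from station import ctrl
from fit import *
ctrl.movel(U(-45,-14,72),v=.06)
ctrl.movel(U(-45,-14,130),v=.15)
ctrl.movel(U(-90,66,130),v=.2)
ctrl.movel(U(-90,66,74),v=.12); st(ctrl)
for y,z in ((58,74),(48,74),(38,72),(28,69),(18,66),(8,64),(-3,64)):
    ctrl.movel(U(-90,y,z),v=.05); o=st(ctrl)
    if np.linalg.norm(o['force'])>10: break
ctrl.wait(.3)
snap(ctrl,'7')
```

```text
13.7 unit mm [-89.5  65.4  74. ] F [-0.4 -0.4 -0.2]
 14.01 unit mm [-89.4  57.6  74.6] F [-0.2  0.8 -1.1]
 14.36 unit mm [-90.   47.6  74.1] F [ 0.4 -0.3  0.1]
 14.71 unit mm [-90.1  37.7  71.9] F [-0.7 -0.9  0.3]
 15.07 unit mm [-90.1  27.7  68.9] F [ 0.   0.4 -0.1]
 15.43 unit mm [-90.1  17.7  65.9] F [0.3 0.6 0. ]
 15.78 unit mm [-90.    7.7  63.9] F [-0.1  0.6  0.6]
 16.14 unit mm [-89.9  -3.3  64. ] F [-0.2 -0.7  0.8]
```

View pics/side_7c.png

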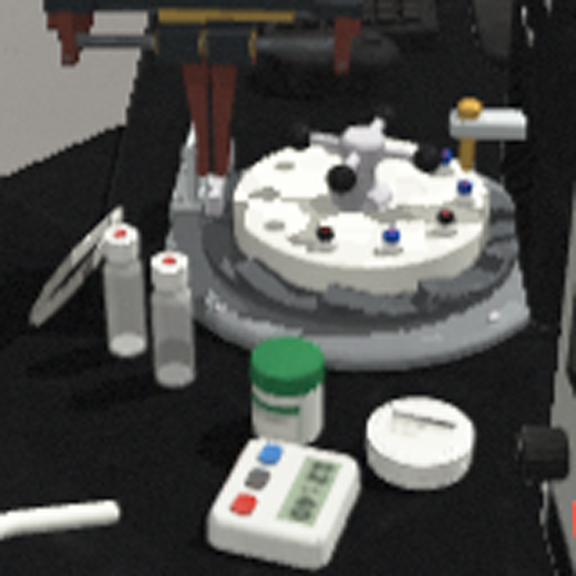

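View pics/scene_7c.png

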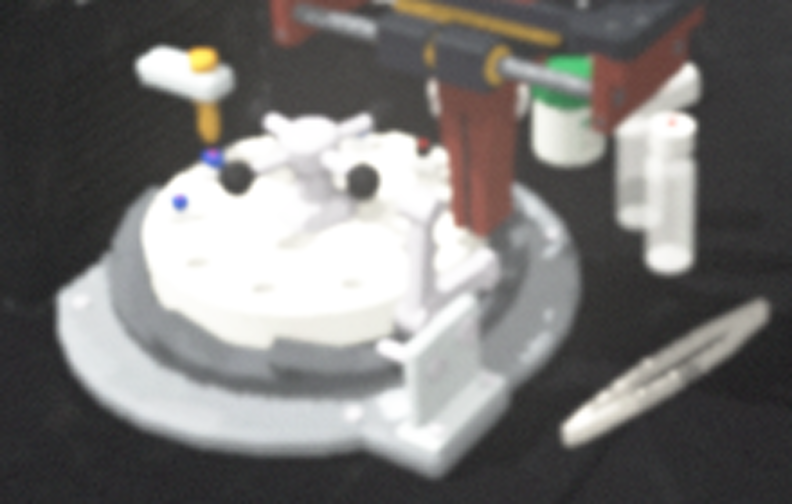

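The knob sits at scene (427,208), against (433,200) at the start, so the pawl looks not fully down. I'll move the hand clear and look again.

Run:
```python
from station import ctrl
from fit import *
ctrl.movel(U(-90,-4,130),v=.15)
ctrl.movel(U(-90,-60,180),v=.25); ctrl.wait(.2); st(ctrl)
snap(ctrl,'8')
a=[crop(cv2.imread('pics/scene%s.png'%t),270,340,235,315,5) for t in('0','_8')]
b=[crop(cv2.imread('pics/side%s.png'%t),290,340,155,215,6.6666) for t in('0','_8')]
b=[cv2.resize(x,(333,400)) for x in b]
cv2.imwrite('pics/z8.png',cv2.resize(np.hstack(a+b) if 0 else np.vstack([np.hstack(a),np.hstack([x for x in b]+[np.zeros((400,700-666,3),np.uint8)])]),None,fx=.75,fy=.75))
```

```text
17.78 unit mm [-91.3 -58.5 178.5] F [0.7 0.2 0.2]
```

View pics/z8.png

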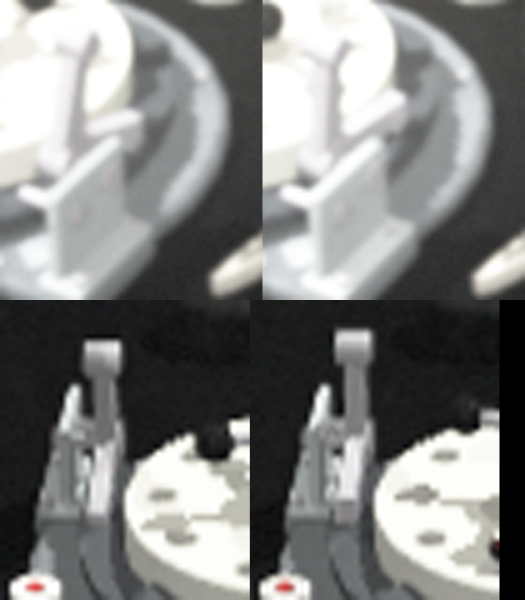

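View pics/side_8c.png

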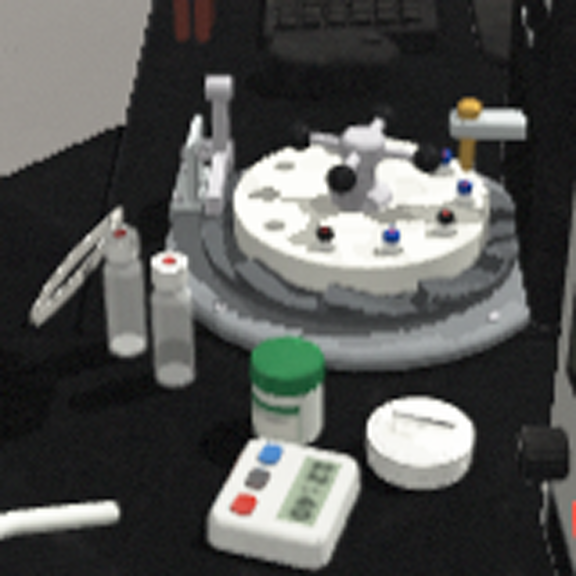

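View pics/scene_8c.png

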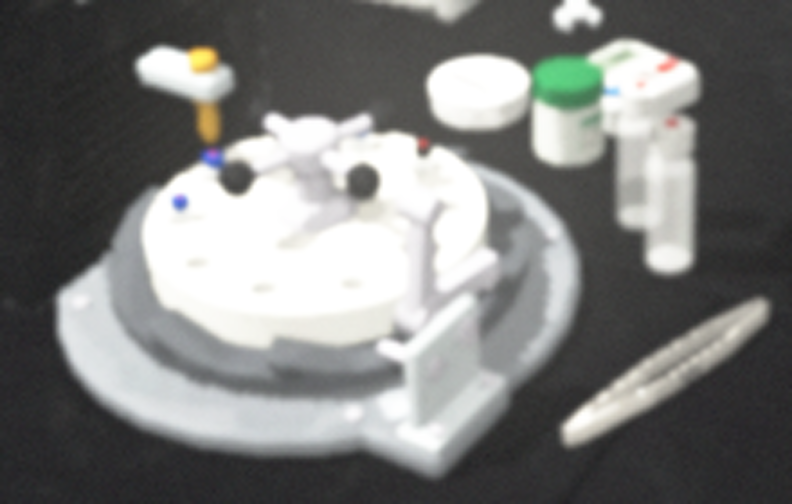

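Run:
```python
from fit import *
for th in (0,.05,.1,.15,.2,.25,.3):
    a=np.radians(105)-th; P=[-90,44+49.7*np.cos(a),46+49.7*np.sin(a)]
    b=a+np.pi/2; N=[-90,44+48*np.cos(b)-8*np.sin(np.pi-b)*0,46+48*np.sin(b)]
    print(th,[((proj(T(PO,[P]),C[n])[0]-O[n][:2])*3.6).round(1).tolist() for n in O])
# vial angle vs station geometry: tooth look
ims=[crop(cv2.imread('pics/side%s.png'%t),290,345,175,225,8) for t in('0','_8')]
cv2.imwrite('pics/z9.png',cv2.resize(np.hstack(ims),None,fx=.9,fy=.9))
ims=[crop(cv2.imread('pics/scene%s.png'%t),290,345,235,290,7) for t in('0','_8')]
cv2.imwrite('pics/z10.png',np.hstack(ims))
```

```text
0 [[216.2, 96.1], [432.5, 198.8]]
0.05 [[216.6, 93.5], [429.1, 200.2]]
0.1 [[217.0, 91.0], [425.7, 202.0]]
0.15 [[217.4, 88.8], [422.2, 204.1]]
0.2 [[217.8, 86.7], [418.7, 206.4]]
0.25 [[218.2, 84.8], [415.2, 209.0]]
0.3 [[218.6, 83.0], [411.7, 211.9]]
```

View pics/z9.png

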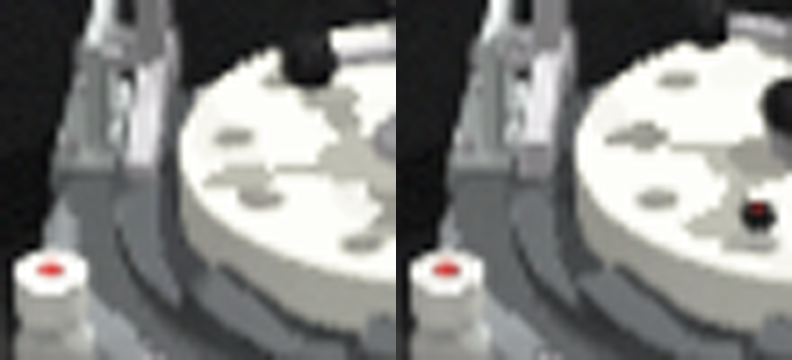

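View pics/z10.png

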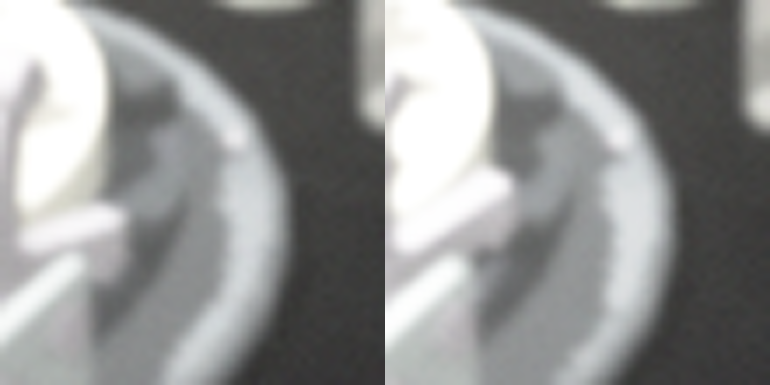

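The pawl is raised about 0.19 rad, so the nose is resting on top of the tooth on its -y side. When raised, the nose swings about 3 mm to -y. I'll nudge the carousel slightly forward in small steps until the pawl drops.

```bash
cat > kn.py <<'E'
from fit import *
A=cv2.imread('pics/side0.png',0)
t=cv2.resize(A[160:174,304:317],None,fx=8,fy=8,interpolation=cv2.INTER_CUBIC)
def knob(im):
    g=cv2.cvtColor(im,cv2.COLOR_BGR2GRAY) if im.ndim==3 else im
    r=cv2.matchTemplate(cv2.resize(g[150:184,296:325],None,fx=8,fy=8,interpolation=cv2.INTER_CUBIC),t,cv2.TM_CCOEFF_NORMED)
    _,m,_,l=cv2.minMaxLoc(r); return round(m,3),l[0]/8-8,l[1]/8-10
def vial(im):
    a=cv2.imread('pics/side_5.png'); out=[]
    for x,y in((374,200),(358,206),(340,205)):
        f=lambda i,k:cv2.resize(i[y-k:y+k+1,x-k:x+k+1],None,fx=8,fy=8,interpolation=cv2.INTER_CUBIC)
        r=cv2.matchTemplate(f(im,9),f(a,5),cv2.TM_CCOEFF_NORMED); l=cv2.minMaxLoc(r)[3]; out.append(((l[0]-32)/8,(l[1]-32)/8))
    return out
E
python3 - <<'E'
from station import ctrl
from kn import *
for n in('0','_8'): print(knob(cv2.imread(f'pics/side{n}.png')))
ctrl.movel(U(-60,40,135),v=.25)
ctrl.movel(U(-45,40,130),v=.15)
ctrl.movel(U(-45,40,72),v=.15); st(ctrl)
for y in (34,31.5,30.5,29.8,29.2,28.6,28,27.5):
    ctrl.movel(U(-45,y,72),v=.015); o=st(ctrl)
    p,_=ctrl.camera('side'); k=knob(p); print(k,vial(p))
    if k[2]>-1.3: break
snap(ctrl,'11')
E
```

```text
(0.999, 0.0, 0.0)
(0.91, 0.125, -2.0)
 19.28 unit mm [-45.3  39.8  72.3] F [ 0.5  0.4 -0.4]
 19.83 unit mm [-44.9  33.9  72.2] F [0.2 0.  0.7]
(0.956, -0.125, 0.125) [(0.0, 0.0), (0.25, 0.0), (0.125, 0.125)]
```

View pics/side_11c.png

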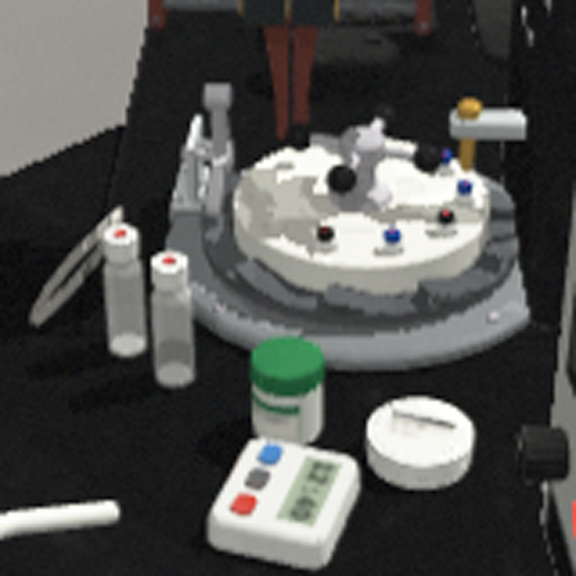

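The pawl dropped at the first light touch. I'll retract and verify.

Run:
```python
from station import ctrl
from kn import *
ctrl.movel(U(-45,42,72),v=.1)
ctrl.movel(U(-45,42,135),v=.2)
ctrl.movel(U(-110,-150,200),v=.3); ctrl.wait(.3); st(ctrl)
snap(ctrl,'12'); p=cv2.imread('pics/side_12.png'); print(knob(p),vial(p))
def dy(cam,box):
    f=lambda n,m:cv2.resize(cv2.imread(f'pics/{cam}{n}.png',0)[box[1]-m:box[3]+m,box[0]-m:box[2]+m],None,fx=8,fy=8,interpolation=cv2.INTER_CUBIC)
    r=cv2.matchTemplate(f('_12',4),f('0',0),cv2.TM_CCOEFF_NORMED); _,m,_,l=cv2.minMaxLoc(r); print(cam,box,m,(np.array(l)-32)/8)
dy('scene',(283,240,298,252)); dy('scene',(295,262,310,275)); dy('side',(304,160,317,174)); dy('side',(302,185,318,200))
a=[crop(cv2.imread('pics/scene%s.png'%t),270,340,235,315,5) for t in('0','_12')]
cv2.imwrite('pics/z12.png',np.hstack(a))
```

```text
21.86 unit mm [-109.9 -148.9  199.6] F [-0.3  0.1  0.3]
(0.995, 0.0, 0.0) [(0.0, 0.0), (0.125, 0.0), (0.25, 0.125)]
scene (283, 240, 298, 252) 0.9356470704078674 [-0.125 -0.5  ]
scene (295, 262, 310, 275) 0.995685338973999 [0. 0.]
side (304, 160, 317, 174) 0.9954571723937988 [0. 0.]
side (302, 185, 318, 200) 0.9928157329559326 [0. 0.]
```

View pics/z12.png

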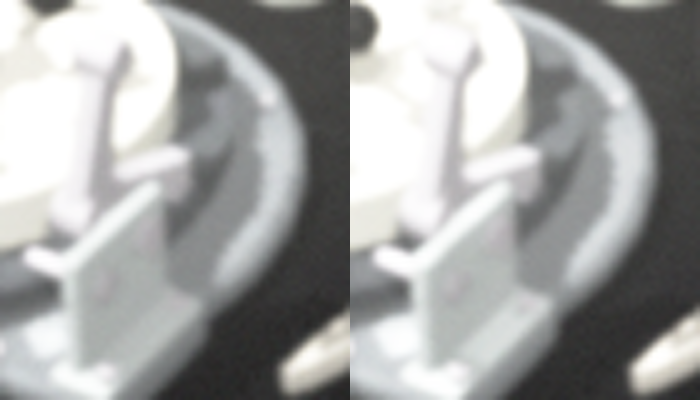

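View pics/side_12c.png

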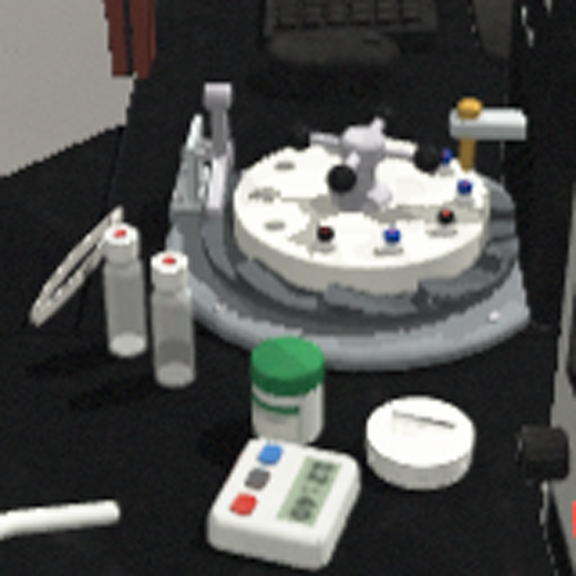

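View pics/scene_12c.png

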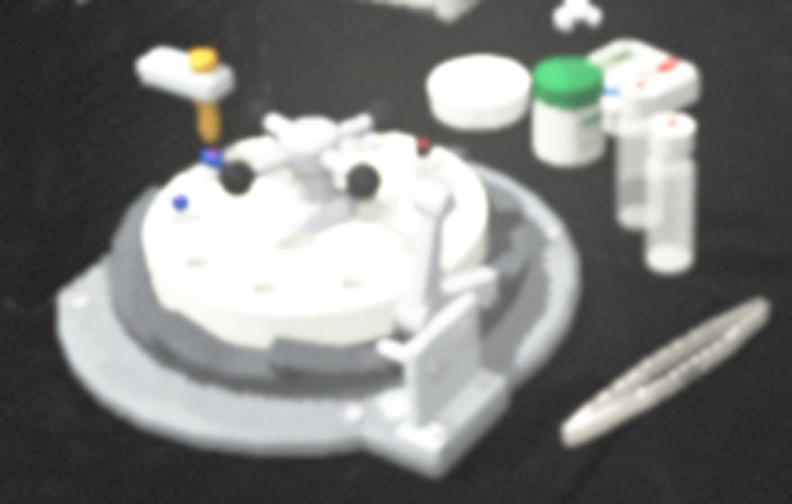

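The pawl is back at its starting image position, the vials are seated at the original slots, and the bystanders have not moved.

```bash
python3 -c "
from station import ctrl
ctrl.job_done(); print(ctrl.get_obs()['time_s'])"
```

```text
the job is handed in; nothing more can be done
the job is handed in; nothing more can be done
```

The carousel is back one notch with the vial just passed under the needle guide, and the pawl is down between the teeth. I handed the job in at about 22 s of the 48 s allowed; no verdict is reported.

**What I did:** with the shut fingertips I tipped the pawl over onto its stop and pushed ball_2 clockwise by one notch. Then I pushed the nose arm back and took the hand clear.

**What went wrong on the way:**
- The first push at the ball coasted and stopped at about -32°, so I pushed on to -36°.
- The pawl first came to rest on top of a tooth, raised about 0.19 rad. One very light forward touch on ball_2 let it drop in, and the carousel moved less than about 0.5°.

**Last checks, from the camera images:**
- **Pawl:** its position matches the starting picture in the side view within about 0.1 pixel. One scene-camera match of the knob disagreed by 0.5 pixel, probably because the background behind it had changed.
- **Carousel:** about -36° (-0.63 rad) relative to the start. The individual readings just before that last touch ran from -35.7° to -36.8°.
- **Vials and bystanders:** all five vials looked seated, with the vial just passed under the needle guide, and the surrounding things looked unmoved.
- **Forces:** the wrist force stayed within about 2 N in every reading, all taken between moves.

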